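# Gauge the slit cells and lock the good ones

## Task

Take the feeler gauge from the notebook and feel, without forcing it, whether its blade slides fully home (handle against the block) in each slit cell on the bench; some slits have closed up inside and stop it part-way. Once a cell has taken the blade fully, lock it: press its orange-finned plunger down and slide the keeper back under the bridge so that it stays trapped. Leave the cells that refused it unlocked, stand the gauge upright on the notebook again, and leave everything else alone.

Things in the scene. Friction and masses are not known exactly. Their poses are not given: they have to be found in the camera images.
- feeler_handle (a point): Feeler gauge (loose, 0.14 kg). This point: middle of its yellow handle (80 long x, 18 thick y), which rises to 41 above the underside from a foot plate 80 x 42 x 5. The point is 23 above the underside. Steel blade on edge, 4 thick (y), 18 high, at the same mid-height, runs along +x from the handle's front face (40 ahead of the point) to its tip 94 ahead. z up. Starts standing on the notebook. mm.
- notebook: Green notebook, 214 (x) x 154 (y) x 14 mm thick, flat on the worktop, fixed; origin at the centre of its underside. The feeler gauge lives on it.
- cell_a_mouth (a point): Slit cell a (3 or 4 cells are present): heavy 5 kg block 90 (x) x 64 (y) x 56 mm high. Point: centre of the slit's mouth in its front face, 26 mm above the worktop; +x points into the slit. Slit upright, roofed, 8 to 44 mm above the worktop, 7.5 mm wide, mouth flared; a closed-up one (2 mm inside) stops the blade 20 to 38 mm deep. Clear: the blade goes in 54 mm, till the handle meets the block.
- cell_a_fin (a point): Grip point on cell a's orange keeper fin: 22 mm long (x), 12 thick (y), from 23 mm below to 11 above this point; pinch it across y from above. At rest 100 mm above the worktop, 40 mm behind the mouth. It goes down with the plunger and back (+x) with the keeper. A bridge, 42 mm wide, top 82 mm high, stands 77 to 89 mm behind the mouth; the keeper's tongue slides under it.
- cell_a_plunger (a joint): Cell a's spring plunger: 0 up, 0.014 m fully pressed down into the block (spring 3 N at the top, 9 N at the bottom). It springs up unless trapped; trapped by the keeper it stays at about 0.010.
- cell_a_keeper (a joint): Cell a's keeper: 0 open, 0.014 m slid fully back (+x of the cell). It can slide under the bridge only while the plunger is pressed at least 0.011; stiff about 1 N; stays where left.
- cell_a_pointer (a joint): Cell a's depth pointer: a brass slider in the slit, met by the blade 10 mm deep, carries a red mark along a slot in the roof. 0 at the start; 0.044 m when the blade is fully home, less than 0.03 where a closed-up slit stops it. Needs about 1 N; stays where pushed.
- cell_b_mouth (a point): Slit cell b (3 or 4 cells are present): heavy 5 kg block 90 (x) x 64 (y) x 56 mm high. Point: centre of the slit's mouth in its front face, 26 mm above the worktop; +x points into the slit. Slit upright, roofed, 8 to 44 mm above the worktop, 7.5 mm wide, mouth flared; a closed-up one (2 mm inside) stops the blade 20 to 38 mm deep. Clear: the blade goes in 54 mm, till the handle meets the block.
- cell_b_fin (a point): Grip point on cell b's orange keeper fin: 22 mm long (x), 12 thick (y), from 23 mm below to 11 above this point; pinch it across y from above. At rest 100 mm above the worktop, 40 mm behind the mouth. It goes down with the plunger and back (+x) with the keeper. A bridge, 42 mm wide, top 82 mm high, stands 77 to 89 mm behind the mouth; the keeper's tongue slides under it.
- cell_b_plunger (a joint): Cell b's spring plunger: 0 up, 0.014 m fully pressed down into the block (spring 3 N at the top, 9 N at the bottom). It springs up unless trapped; trapped by the keeper it stays at about 0.010.
- cell_b_keeper (a joint): Cell b's keeper: 0 open, 0.014 m slid fully back (+x of the cell). It can slide under the bridge only while the plunger is pressed at least 0.011; stiff about 1 N; stays where left.
- cell_b_pointer (a joint): Cell b's depth pointer: a brass slider in the slit, met by the blade 10 mm deep, carries a red mark along a slot in the roof. 0 at the start; 0.044 m when the blade is fully home, less than 0.03 where a closed-up slit stops it. Needs about 1 N; stays where pushed.
- cell_c_mouth (a point): Slit cell c (3 or 4 cells are present): heavy 5 kg block 90 (x) x 64 (y) x 56 mm high. Point: centre of the slit's mouth in its front face, 26 mm above the worktop; +x points into the slit. Slit upright, roofed, 8 to 44 mm above the worktop, 7.5 mm wide, mouth flared; a closed-up one (2 mm inside) stops the blade 20 to 38 mm deep. Clear: the blade goes in 54 mm, till the handle meets the block.
- cell_c_fin (a point): Grip point on cell c's orange keeper fin: 22 mm long (x), 12 thick (y), from 23 mm below to 11 above this point; pinch it across y from above. At rest 100 mm above the worktop, 40 mm behind the mouth. It goes down with the plunger and back (+x) with the keeper. A bridge, 42 mm wide, top 82 mm high, stands 77 to 89 mm behind the mouth; the keeper's tongue slides under it.
- cell_c_plunger (a joint): Cell c's spring plunger: 0 up, 0.014 m fully pressed down into the block (spring 3 N at the top, 9 N at the bottom). It springs up unless trapped; trapped by the keeper it stays at about 0.010.
- cell_c_keeper (a joint): Cell c's keeper: 0 open, 0.014 m slid fully back (+x of the cell). It can slide under the bridge only while the plunger is pressed at least 0.011; stiff about 1 N; stays where left.
- cell_c_pointer (a joint): Cell c's depth pointer: a brass slider in the slit, met by the blade 10 mm deep, carries a red mark along a slot in the roof. 0 at the start; 0.044 m when the blade is fully home, less than 0.03 where a closed-up slit stops it. Needs about 1 N; stays where pushed.
- cell_d_mouth (a point): Slit cell d (3 or 4 cells are present): heavy 5 kg block 90 (x) x 64 (y) x 56 mm high. Point: centre of the slit's mouth in its front face, 26 mm above the worktop; +x points into the slit. Slit upright, roofed, 8 to 44 mm above the worktop, 7.5 mm wide, mouth flared; a closed-up one (2 mm inside) stops the blade 20 to 38 mm deep. Clear: the blade goes in 54 mm, till the handle meets the block.
- cell_d_fin (a point): Grip point on cell d's orange keeper fin: 22 mm long (x), 12 thick (y), from 23 mm below to 11 above this point; pinch it across y from above. At rest 100 mm above the worktop, 40 mm behind the mouth. It goes down with the plunger and back (+x) with the keeper. A bridge, 42 mm wide, top 82 mm high, stands 77 to 89 mm behind the mouth; the keeper's tongue slides under it.
- cell_d_plunger (a joint): Cell d's spring plunger: 0 up, 0.014 m fully pressed down into the block (spring 3 N at the top, 9 N at the bottom). It springs up unless trapped; trapped by the keeper it stays at about 0.010.
- cell_d_keeper (a joint): Cell d's keeper: 0 open, 0.014 m slid fully back (+x of the cell). It can slide under the bridge only while the plunger is pressed at least 0.011; stiff about 1 N; stays where left.
- cell_d_pointer (a joint): Cell d's depth pointer: a brass slider in the slit, met by the blade 10 mm deep, carries a red mark along a slot in the roof. 0 at the start; 0.044 m when the blade is fully home, less than 0.03 where a closed-up slit stops it. Needs about 1 N; stays where pushed.
- red_lid_jar: White jar with red lid, 45 mm across, 62 mm high; bystander, leave it alone. Origin at its underside.
- drop_bottle: Amber dropping bottle, 40 mm across, 81 mm high; bystander, leave it alone. Origin at its underside.

How it is judged:
By the outcome, as a careful person would: the job done as asked, in the order asked, and still so for the second after the job is handed in, with the robot touching nothing.
Of cell_a, cell_b, cell_c, cell_d only 3 to 4 are there at a start; the rules pass over those that are not, and their reading is None.
At some moment in a run one of feeler may be knocked a few centimetres aside while the robot is not near it.
Once in a run the grip may slacken for a moment while it holds something.
It also fails if it takes over 208 s, if anything falls off the work surface, if the arm or the gripper's body presses on something with over 40 N, if the wrist force passes 120 N, or if a joint passes its speed limit or range.

## Robot

A 6-joint arm with a two-finger parallel gripper is mounted at the origin on a cart in front of the work surface, level with it; the furniture and walls round the work are solid. World frame = base frame: x ahead of the robot, y to its left, z up, the work surface at z = 0. Lengths are in m, angles in degrees, forces in N, time in s.
With the tool pointing down it reaches from about 0.3 to 0.75 m from the base axis. Payload 8.5 kg.
Tool frame: the origin (TCP) lies midway between the tips of the shut fingers; the grasp point (between the pads) lies 19 mm behind it; z points along the fingers, y is the line along which they close (so a half turn about z gives the same grasp; the last joint's range is limited). The gripper opens to 85 mm and grips with 20 to 120 N. Pads are 22 mm wide; open, the fingers measure 114 mm over their backs; the gripper's body (76 mm by 85 mm) begins 54 mm behind the grasp point. The pads swing forward as they close: fully open they stand 13 mm farther back than shut.
Start: joints at [62.836, 21.807, 74.336, -0, 83.858, -12.336], TCP at [0.141, 0.532, 0.231] pointing down, gripper open.
Joint ranges: [-178.18, 178.18], [-50.72, 133.34], [12.68, 142.11], [-81.47, 261.47], [9.98, 163.14], [-165.26, 165.26]. Speed limits (degrees/s): [136.94, 136.94, 180, 180, 180, 180].

## Interface

Orientations are given as a 3x3 rotation matrix whose columns are the frame's x, y, z axes.
In Python, from cell import robot gives the robot as it stands.
- The arm moves only by the tool jog_arm, never from a script. Its argument "increments" is a list that holds one entry, the list of rows, each a list of 7 numbers: the shift along the tool's x, y, z in cm, then the turn, a rotation vector about the tool's x, y, z in degrees, then the opening in per cent of the stroke, from 0 (shut) to 100 (fully open). In form: [[[x, y, z, rx, ry, rz, claw], ...]]. A call has 1 to 20 rows; each row shifts and turns the commanded pose from where the row before left it, along the tool's axes as they then stand; what a row does not reach is not made up. A row lasts 1/8 s, in which the tool goes at most 62.5 mm and 10.7 degrees, less where a joint would pass 70% of its speed; a pose out of reach is approached as far as the arm can. A call with a gripper value outside its range is refused whole. The fingers move at their own pace and stop on an object; "squeeze" is the grip in N (left out, the last holds). Time passes only in rows, so rows that do not move let the fingers close. It gives the time, the measured TCP pose, the force, the opening and the grip force at its end, in the units of the state.
- robot.state(): the state, without advancing time (a new reading comes with each control period).
- robot.snapshot(name): name is "scene" or "top" or "wrist"; returns the picture (400x640x3 uint8, blue, green, red); there is no depth.
- robot.camera_info(name): a dict with "vertical_fov" (degrees; the focal length in pixels is half the picture's height over the tangent of half this angle, whatever the lens; pixels are square), "cx", "cy" (the principal point, pixels), "dist" ([k1, k2, p1, p2, k3] as OpenCV has them; the pictures are not rectified), "position" and "orientation" of the camera in the world. Camera axes: x right, y down, z forward; pixel columns grow to the right and rows downward; lengths in m; the calibration is good to about 2 mm. A picture is of the moment at which its call begins: read the wrist's pose just before it. camera_info takes no time and is no camera call; for the wrist camera it gives the pose at the moment of the call.
- robot.sign_off(): hands the job in; it is judged then, once.
The state is a dict: "t": time; "joint_pos": joint angles; "dq": joint speeds; "joint_efforts": joint torques, N m; "eef_pos": TCP position; "tcp_rot": TCP orientation; "force": force on the tool from outside, world axes, zero at the start; "torque": the same for the moment, N m; "finger_gap": opening from 0.0 (shut) to 1.0 (fully open); "gripper_force": force on a finger pad.
Only numpy, scipy, OpenCV 4.12 (cv2) and the standard library are available. Lean on these libraries where they do the work, as an engineer would, in place of code of your own. Each camera call takes 0.05 s, during which the arm holds its last target. There are 200 camera calls.

## Working session

There is one attempt and no reset: what is moved stays moved. The work goes in short steps, Python scripts to look and compute and a tool call to move; the robot and the scene stay as the last step left them, time stands still between calls to the robot, and variables do not carry over. Pictures are saved under pics/ and viewed, at most 14 in all, crops included, and the job is handed in when it is done.

Besides the shell and the picture viewer there is one more tool, called after ">>>" by a JSON object that holds its "method" and its "body", one argument or row to a line. jog_arm: Moves the arm, as the interface text tells. Its arguments: {"type":"object","properties":{"increments":{"type":"array","items":{"type":"array","items":{"type":"array","items":{"type":"number"}}}},"squeeze":{"type":"number"}},"required":["increments"]}

```bash
ls; mkdir -p pics
python3 - <<'E'
from cell import robot
import cv2
s=robot.state();print(s)
for n in("scene","top"):
    print(n,robot.camera_info(n)); cv2.imwrite(f"pics/{n}0.png",robot.snapshot(n))
E
```

```text
pics
{'t': 0.0, 'joint_pos': array([ 6.28359237e+01,  2.18409601e+01,  7.43874241e+01, -5.16595919e-04,
        8.38591073e+01, -1.23368085e+01]), 'dq': array([-0.05095074,  0.04056717, -0.03216852,  0.01108989,  0.01668942,
        0.03048244]), 'joint_efforts': array([-1.54144880e-03, -4.48451257e+01, -2.31279463e+01, -2.58845639e-04,
        4.75619177e-03, -9.93647404e-06]), 'eef_pos': array([0.14061474, 0.53139467, 0.23069635]), 'tcp_rot': array([[-9.66701848e-01,  2.55904400e-01, -6.89166858e-04],
       [ 2.55905131e-01,  9.66700940e-01, -1.36268013e-03],
       [ 3.17502408e-04, -1.49366674e-03, -9.99998834e-01]]), 'force': array([ 0.17170601, -0.36324841, -0.7633529 ]), 'torque': array([ 0.0305343 ,  0.00958119, -0.05981373]), 'gripper_force': 0.0, 'finger_gap': 1.003119440963086}
scene {'vertical_fov': 44.32892156868378, 'cx': 328.32327532603574, 'cy': 199.0581212343597, 'dist': array([0.02150643, 0.        , 0.        , 0.        , 0.        ]), 'position': array([-0.05027984, -1.01024289,  0.84082686]), 'orientation': array([[ 0.8626176 , -0.26043732,  0.43366262],
       [-0.50585105, -0.44010264,  0.74190592],
       [-0.00236392, -0.8593498 , -0.51138277]])}
top {'vertical_fov': 53.46709681015591, 'cx': 316.1575676393104, 'cy': 206.1204839068492, 'dist': array([-0.04664122,  0.        ,  0.        ,  0.        ,  0.        ]), 'position': array([0.42417043, 0.05321654, 1.29647284]), 'orientation': array([[-1.73399117e-02, -9.89807207e-01,  1.41354236e-01],
       [-9.99846721e-01,  1.75080697e-02, -5.40504309e-05],
       [-2.42134032e-03, -1.41333507e-01, -9.89959078e-01]])}
```

View pics/top0.png

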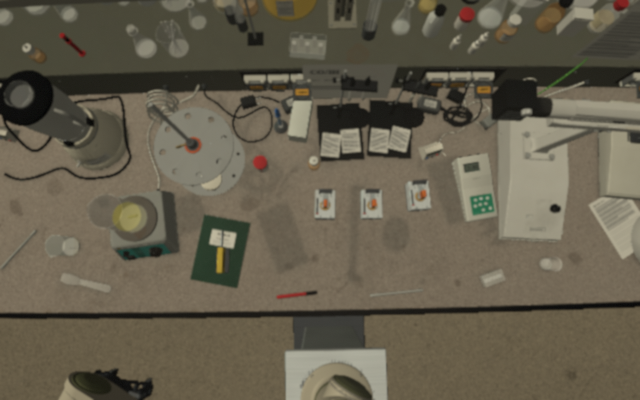

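View pics/scene0.png

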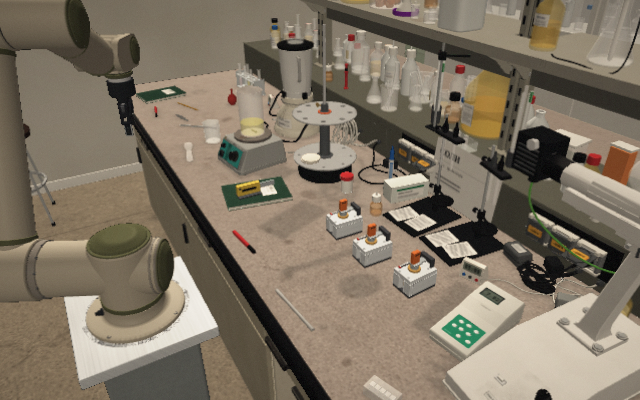

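Top view: gauge about (221,258) on the notebook, with the blade pointing up. There are three cells near (325,204), (371,204) and (418,195). I'll zoom in.

```bash
cat > h.py <<'E'
import numpy as np,cv2
from cell import robot
def K(n,info=None):
    i=info or robot.camera_info(n); f=200/np.tan(np.radians(i["vertical_fov"]/2))
    return np.array([[f,0,i["cx"]],[0,f,i["cy"]],[0,0,1.]]),np.array(i["dist"]),np.array(i["position"]),np.array(i["orientation"])
def ray(n,uv,z,info=None):
    k,d,p,R=K(n,info); q=cv2.undistortPoints(np.array(uv,float).reshape(-1,1,2),k,d).reshape(-1,2)
    r=np.c_[q,np.ones(len(q))]@R.T
    return p+r*((z-p[2])/r[:,2])[:,None]
def proj(n,P,info=None):
    k,d,p,R=K(n,info); return cv2.projectPoints((np.array(P,float).reshape(-1,3)-p)@R,np.zeros(3),np.zeros(3),k,d)[0].reshape(-1,2)
def mask(im,name):
    h=cv2.cvtColor(im,cv2.COLOR_BGR2HSV)
    lo,hi={'orange':((5,150,120),(16,255,255)),'yellow':((20,130,90),(35,255,255)),'red':((0,150,100),(4,255,255))}[name]
    return cv2.inRange(h,lo,hi)
def blobs(m,mn=6):
    n,l,s,c=cv2.connectedComponentsWithStats(m)
    return [(s[i,4],c[i].round(1),cv2.minAreaRect(np.argwhere(l==i)[:,::-1].astype(np.float32))) for i in range(1,n) if s[i,4]>=mn]
E
python3 - <<'E'
from h import *
im=cv2.imread('pics/top0.png')
a=cv2.resize(im[170:290,185:265],None,fx=4,fy=4,interpolation=cv2.INTER_CUBIC)
b=cv2.resize(im[170:230,300:440],None,fx=3.4,fy=3.4,interpolation=cv2.INTER_CUBIC)
c=np.zeros((480,800,3),np.uint8); c[:480,:320]=a; c[:b.shape[0],324:324+b.shape[1]]=b[:,:476]
s=cv2.imread('pics/scene0.png')[190:300,320:445]; s=cv2.resize(s,None,fx=2.4,fy=2.4,interpolation=cv2.INTER_CUBIC)
c[210:210+s.shape[0],324:324+s.shape[1]]=s
cv2.imwrite('pics/z0.png',c)
for n in('orange','yellow'):
    for bl in blobs(mask(im,n)):
        u,v=bl[1]
        if 170<v<300 and 185<u<450: print(n,bl,ray('top',[bl[1]],.105 if n=='orange' else .055).round(3))
print(ray('top',[[210,216],[250,221],[238,287],[191,280]],.014).round(3))
E
```

```text
orange (np.int32(26), array([422.8, 193.7]), ((423.0, 193.5), (5.0, 4.0), 90.0)) [[ 0.627 -0.273  0.105]]
orange (np.int32(16), array([324.9, 202.9]), ((325.0, 203.0), (6.0, 2.0), 90.0)) [[0.604 0.026 0.105]]
orange (np.int32(22), array([373.5, 202.7]), ((373.5, 202.5), (5.0, 3.0), 90.0)) [[ 0.602 -0.121  0.105]]
yellow (np.int32(164), array([219.4, 259.9]), ((219.3466339111328, 259.5673522949219), (6.441953182220459, 25.068683624267578), 2.8624050617218018)) [[0.438 0.357 0.055]]
[[0.581 0.4   0.014]
 [0.562 0.269 0.014]
 [0.352 0.306 0.014]
 [0.376 0.458 0.014]]
```

View pics/z0.png

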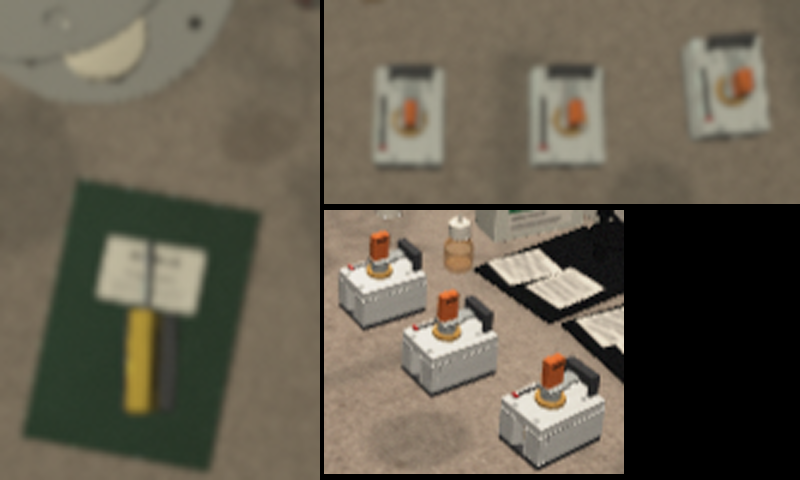

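The zoom shows three cells with slits facing the robot and bridges at the back. The gauge stands with its blade along +x. I'll move above the gauge.

>>> {"method": "jog_arm", "body": {
  "increments": [
    [[0, 0, 0, 0, 0, -7.4, 100], [0, 0, 0, 0, 0, -7.4, 100], [-3, -1.75, 0, 0, 0, 0, 100], [-3, -1.75, 0, 0, 0, 0, 100], [-3, -1.75, 0, 0, 0, 0, 100], [-3, -1.75, 0, 0, 0, 0, 100], [-3, -1.75, 0, 0, 0, 0, 100], [-3, -1.75, 0, 0, 0, 0, 100], [-3, -1.75, 0, 0, 0, 0, 100], [-3, -1.75, 0, 0, 0, 0, 100], [-3, -1.75, 0, 0, 0, 0, 100], [-3, -1.75, 0, 0, 0, 0, 100], [0, 0, 0, 0, 0, 0, 100]]
  ],
  "squeeze": 40
}}

```text
t: 1.72
eef_pos: [0.4421, 0.3553, 0.2306]
tcp_rot: [[-1.0, 0.003, -0.001], [0.003, 1.0, -0.001], [0.001, -0.001, -1.0]]
force: [-1.0, 0.3, -0.3]
finger_gap: 1.0
gripper_force: 0.0
```

Run:
```python
from h import *
s=robot.state();print(s['t'],s['eef_pos'],s['tcp_rot'].round(3).tolist())
i=robot.camera_info('wrist');print(i)
im=robot.snapshot('wrist');cv2.imwrite('pics/w1.png',im)
for bl in blobs(mask(im,'yellow'),50): print(bl,ray('wrist',[bl[1]],.055,i))
```

```text
1.725 [0.44209434 0.35532913 0.23057531] [[-1.0, 0.003, -0.001], [0.003, 1.0, -0.001], [0.001, -0.001, -1.0]]
{'vertical_fov': 66.45254418375585, 'cx': 320.0252578846517, 'cy': 200.0842747155888, 'dist': array([-0.05960531,  0.        ,  0.        ,  0.        ,  0.        ]), 'position': array([0.37350585, 0.35544542, 0.37330252]), 'orientation': array([[ 4.13357588e-03,  9.62693269e-01,  2.70563454e-01],
       [ 9.99991241e-01, -3.80171870e-03, -1.75060845e-03],
       [-6.56692826e-04,  2.70568320e-01, -9.62700552e-01]])}
(np.int32(1263), array([321.9, 175.1]), ((322.0444030761719, 175.5009765625), (17.48457145690918, 73.29301452636719), 1.2730300426483154)) [[0.43548932 0.35696546 0.055     ]]
(np.int32(2622), array([611.2, 329. ]), ((612.0000610351562, 324.5), (64.34671020507812, 53.03300476074219), 45.0)) [[0.64440562 0.74529169 0.055     ]]
```

View pics/w1.png

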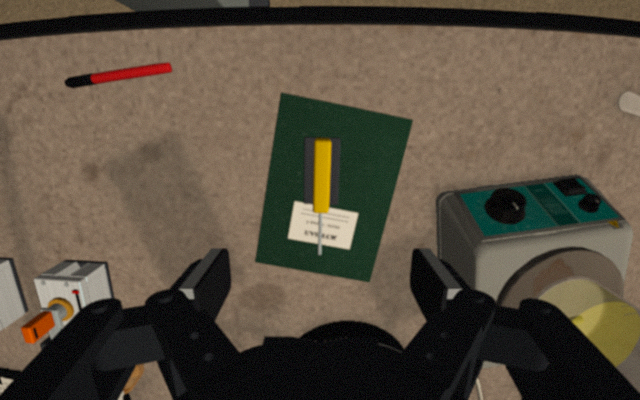

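Wrist view: yellow handle spans about (323,139) to (321,212), and the blade tip is at (320,254). Next I'll compute its pose.

Run:
```python
from h import *
i=robot.camera_info('wrist'); im=cv2.imread('pics/w1.png'); m=mask(im,'yellow'); m[:,500:]=0; m[230:]=0
ys,xs=np.nonzero(m)
P=[]
for v in range(142,210,4):
    P.append((xs[ys==v].mean(),v))
W=ray('wrist',P,.055,i); f=np.polyfit(W[:,0],W[:,1],1); print('yaw',np.degrees(np.arctan(f[0])))
e=ray('wrist',[[322,ys.min()],[322,ys.max()]],.055,i);print(e,ys.min(),ys.max());print('y at mid',np.polyval(f,e[:,0].mean()))
print(ray('wrist',[[320.5,254]],.046,i))
# fins from top
T=cv2.imread('pics/top0.png')
for (u0,u1) in((300,350),(350,395),(395,440)):
    g=cv2.cvtColor(T,cv2.COLOR_BGR2HSV)[180:225,u0:u1]; mm=((g[...,2]>125)&(g[...,1]<60)).astype(np.uint8)
    b=max(blobs(mm),key=lambda b:b[0]); c=np.array(b[2][0])+[u0,180]; print(b[2],ray('top',[c],.05))
```

```text
yaw -1.8412249387762003
[[0.3965796  0.35787966 0.055     ]
 [0.47536984 0.35778597 0.055     ]] 139 212
y at mid 0.3576810926393112
[[0.53010198 0.35601914 0.046     ]]
((24.0, 23.0), (28.0, 22.0), 90.0) [[0.61171619 0.02808345 0.05      ]]
((21.5, 23.0), (28.0, 23.0), 90.0) [[ 0.60905356 -0.12278448  0.05      ]]
((22.940593719482422, 13.9059419631958), (29.453102111816406, 23.781389236450195), 84.2894058227539) [[ 0.63579434 -0.27247544  0.05      ]]
```

>>> {"method": "jog_arm", "body": {
  "increments": [
    [[1.4, 0.25, 2, 0, 0, 1.3, 100], [0, 0, 4, 0, 0, 0, 100], [0, 0, 4, 0, 0, 0, 100], [0, 0, 4, 0, 0, 0, 100], [0, 0, 3.4, 0, 0, 0, 100], [0, 0, 2, 0, 0, 0, 80], [0, 0, 1, 0, 0, 0, 40], [0, 0, 0, 0, 0, 0, 0], [0, 0, 0, 0, 0, 0, 0], [0, 0, 0, 0, 0, 0, 0], [0, 0, 0, 0, 0, 0, 0], [0, 0, 0, 0, 0, 0, 0]]
  ],
  "squeeze": 60
}}

```text
t: 3.28
eef_pos: [0.427, 0.3594, 0.0283]
tcp_rot: [[-1.0, 0.023, 0.001], [0.023, 1.0, 0.001], [-0.001, 0.001, -1.0]]
force: [-1.8, -0.4, 6.5]
finger_gap: 0.199
gripper_force: 59.7
```

>>> {"method": "jog_arm", "body": {
  "increments": [
    [[0, 0, -1, 0, 0, 0, 0], [0, 0, -3, 0, 0, 0, 0], [0, 0, -3, 0, 0, 0, 0], [0, 0, -3, 0, 0, 0, 0], [0, 0, -3, 0, 0, 0, 0], [0.5, -4.8, -1, 0, 0, 0, 0], [0.5, -4.8, -1, 0, 0, 0, 0], [0.5, -4.8, -1, 0, 0, 0, 0], [0.5, -4.8, -1, 0, 0, 0, 0], [0.5, -4.8, -1, 0, 0, 0, 0], [0.5, -4.8, -1, 0, 0, 0, 0], [0.5, -4.8, -1, 0, 0, 0, 0], [0.5, -4.8, -1, 0, 0, 0, 0], [0.5, -4.8, -1, 0, 0, 0, 0], [0.5, -4.8, -1, 0, 0, 0, 0], [0, 0, 0, 0, -8.3, 0, 0], [0, 0, 0, 0, -8.3, 0, 0], [0, 0, 0, 0, -8.4, 0, 0], [0, 0, 0, 0, 0, 0, 0]]
  ]
}}

```text
t: 5.65
eef_pos: [0.3641, -0.1194, 0.2572]
tcp_rot: [[-0.906, 0.026, 0.422], [0.023, 1.0, -0.011], [-0.422, 0.0, -0.907]]
force: [-0.1, -0.4, -1.2]
finger_gap: 0.198
gripper_force: 64.0
```

Run:
```python
from h import *
s=robot.state();print(s['t'],s['eef_pos'],s['tcp_rot'].round(3).tolist(),s['finger_gap'],s['joint_pos'].round(1))
i=robot.camera_info('wrist');import pickle;pickle.dump(i,open('i2.pkl','wb'))
im=robot.snapshot('wrist');cv2.imwrite('pics/w2.png',im)
```

```text
5.65 [ 0.36410023 -0.11938665  0.25724468] [[-0.906, 0.026, 0.422], [0.023, 1.0, -0.011], [-0.422, 0.0, -0.907]] 0.1982509410938625 [ -49.3   -7.2  109.    20.6   62.5 -144.9]
```

View pics/w2.png

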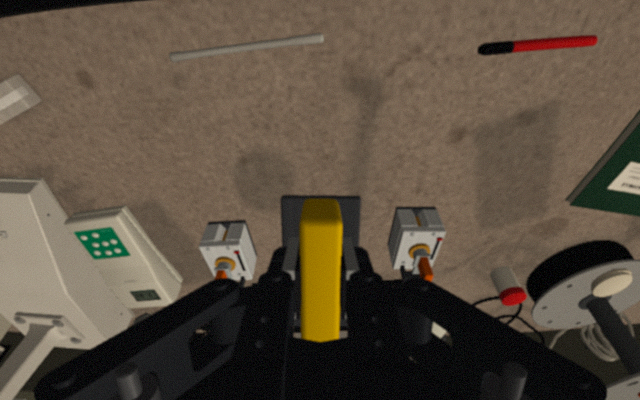

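Wrist view: the outer cells are visible at about (227,250) and (417,240). The middle one is hidden behind the handle. I'll enlarge the visible two.

Run:
```python
from h import *
im=cv2.imread('pics/w2.png')
a=[cv2.resize(im[210:285,x:x+66],None,fx=6,fy=6,interpolation=cv2.INTER_CUBIC) for x in(195,384)]
cv2.imwrite('pics/z2.png',np.hstack(a))
```

```text
(no output)
```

View pics/z2.png

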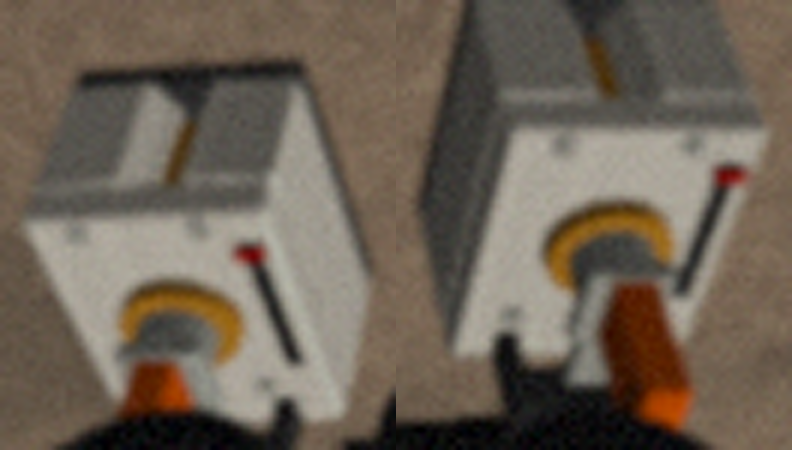

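Run:
```python
from h import *;import pickle
i=pickle.load(open('i2.pkl','rb'))
for x0,p in((195,[(26,220),(268,206),(110,393),(342,415)]),(384,[(109,126),(372,128),(54,352),(294,320)])):
    W=ray('wrist',[(x0+(a-2.5)/6,210+(b-2.5)/6) for a,b in p],.056,i)[:,:2]
    print(W.round(4).tolist(),'mid',W[:2].mean(0).round(4),'w',np.linalg.norm(W[1]-W[0]))
    for d in (W[2]-W[0],W[3]-W[1]): print(np.degrees(np.arctan2(d[1],d[0])))
    d=W[1]-W[0]; print('front',np.degrees(np.arctan2(-d[0],d[1])))
```

```text
[[0.5884, -0.3093], [0.5842, -0.2463], [0.6619, -0.3071], [0.6731, -0.2435]] mid [ 0.5863 -0.2778] w 0.06313664965363947
1.768185005384679
1.8376426192481852
front 3.815347453075078
[[0.5618, -0.0077], [0.5646, 0.0564], [0.6503, -0.0093], [0.6388, 0.0537]] mid [0.5632 0.0243] w 0.06422161058407017
-0.983704478627826
-2.090175872326237
front -2.4952623369439038
```

The visible cells have mouths near (0.563,0.024) and (0.586,-0.278). I'll shift left to see the middle cell and get a second look at the first.

>>> {"method": "jog_arm", "body": {
  "increments": [
    [[0, 4, 0, 0, 0, 0, 0], [0, 4, 0, 0, 0, 0, 0], [0, 4, 0, 0, 0, 0, 0], [0, 4, 0, 0, 0, 0, 0], [0, 4, 0, 0, 0, 0, 0], [0, 4, 0, 0, -5, 0, 0], [0, 0, 0, 0, 0, 0, 0]]
  ]
}}

```text
t: 6.58
eef_pos: [0.3703, 0.1235, 0.2573]
tcp_rot: [[-0.867, 0.016, 0.499], [0.013, 1.0, -0.009], [-0.499, -0.001, -0.867]]
force: [0.6, -1.4, -0.9]
finger_gap: 0.201
gripper_force: 64.1
```

Run:
```python
from h import *
s=robot.state();print(s['t'],s['eef_pos'],s['tcp_rot'].round(3).tolist(),s['joint_pos'].round(1))
i=robot.camera_info('wrist');import pickle;pickle.dump(i,open('i3.pkl','wb'))
im=robot.snapshot('wrist');cv2.imwrite('pics/w3.png',im)
pr=proj('wrist',[[.563,.024,.056],[.563,-.125,.056]],i);print(pr)
a=[]
for u,v in pr:
    x=int(u)-33;y=int(v)-35;print(x,y);a.append(cv2.resize(im[y:y+75,x:x+66],None,fx=6,fy=6,interpolation=cv2.INTER_CUBIC))
cv2.imwrite('pics/z3.png',np.hstack(a))
```

```text
6.575 [0.37030916 0.12348326 0.25726309] [[-0.867, 0.016, 0.499], [0.013, 1.0, -0.009], [-0.499, -0.001, -0.867]] [  1.9  -7.6 111.1  -2.   46.6 -86.2]
[[253.09301359 213.44579584]
 [152.40753203 214.32502793]]
220 178
119 179
```

View pics/z3.png

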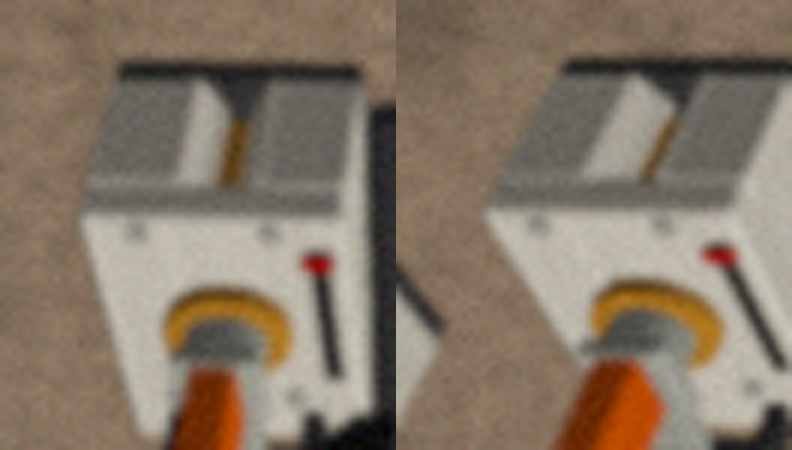

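Crop: cell 1 front-top edge runs (83,216) to (338,212), and cell 2's runs (92,208) to (346,207) in crop coordinates. Fitting.

Run:
```python
from h import *;import pickle
i=pickle.load(open('i3.pkl','rb'))
g=lambda x0,y0,p,z:ray('wrist',[(x0+(a-2.5)/6,y0+(b-2.5)/6) for a,b in p],z,i)[:,:2]
for x0,y0,p,q in((220,178,[(83,216),(338,212),(140,428)],[(120,66),(362,68)]),(119,179,[(91,208),(346,207),(179,340)],[(172,60)])):
    W=g(x0,y0,p,.056); d=W[1]-W[0];e=W[2]-W[0]
    print(W.round(4).tolist(),'mid',W[:2].mean(0).round(4),'w',np.linalg.norm(d),'front',np.degrees(np.arctan2(-d[0],d[1])),'side',np.degrees(np.arctan2(e[1],e[0])),'base',g(x0,y0,q,0).round(4).tolist())
```

```text
[[0.5629, -0.0045], [0.5623, 0.0569], [0.6498, -0.0082]] mid [0.5626 0.0262] w 0.0613907911717397 front 0.5100364405914738 side -2.41851482012289 base [[0.5666, -0.0067], [0.5684, 0.0568]]
[[0.5603, -0.1525], [0.5607, -0.0881], [0.6124, -0.1526]] mid [ 0.5605 -0.1203] w 0.06444613427557468 front -0.34550104247973507 side -0.07446420282793298 base [[0.5638, -0.156]]
```

>>> {"method": "jog_arm", "body": {
  "increments": [
    [[0, 0, 0, 0, 10, 0, 0], [0, 0, 0, 0, 10, 0, 0], [0, 0, 0, 0, 9.9, 0, 0], [-1.3, -1.9, 3.5, 0, 0, 0.6, 0], [-1.3, -1.9, 3.5, 0, 0, 0, 0], [-1.3, -1.9, 3.5, 0, 0, 0, 0], [-1.3, -1.9, 3.5, 0, 0, 0, 0], [-1.3, -1.9, 3.5, 0, 0, 0, 0], [0, 0, 0, 0, 0, 0, 0], [0, 0, 0, 0, 0, 0, 0]]
  ]
}}

```text
t: 7.88
eef_pos: [0.4339, 0.0228, 0.0833]
tcp_rot: [[-0.999, 0.035, 0.002], [0.035, 0.999, -0.0], [-0.002, -0.0, -1.0]]
force: [0.0, 0.5, -1.2]
finger_gap: 0.197
gripper_force: 63.9
```

>>> {"method": "jog_arm", "body": {
  "increments": [
    [[0, 0.7, 2.2, 0, 0, -0.4, 0], [0, 0, 2.2, 0, 0, 0, 0], [0, 0, 2.2, 0, 0, 0, 0], [0, 0, 0, 0, 0, 0, 0], [0, 0, 0, 0, 0, 0, 0]]
  ]
}}

```text
t: 8.5
eef_pos: [0.4344, 0.0303, 0.0177]
tcp_rot: [[-1.0, 0.026, 0.004], [0.026, 1.0, -0.001], [-0.004, -0.0, -1.0]]
force: [0.6, -0.8, -1.4]
finger_gap: 0.199
gripper_force: 63.9
```

>>> {"method": "jog_arm", "body": {
  "increments": [
    [[-1, 0, 0, 0, 0, 0, 0], [-1, 0, 0, 0, 0, 0, 0], [-0.5, 0, 0, 0, 0, 0, 0], [-0.5, 0, 0, 0, 0, 0, 0], [-0.4, 0, 0, 0, 0, 0, 0], [0, 0, 0, 0, 0, 0, 0]]
  ]
}}

```text
t: 9.25
eef_pos: [0.4678, 0.0293, 0.0164]
tcp_rot: [[-1.0, 0.027, 0.002], [0.027, 1.0, -0.0], [-0.002, -0.0, -1.0]]
force: [0.4, 0.3, -0.9]
finger_gap: 0.193
gripper_force: 64.0
```

>>> {"method": "jog_arm", "body": {
  "increments": [
    [[-0.4, 0, 0, 0, 0, 0, 0], [-0.4, 0, 0, 0, 0, 0, 0], [-0.3, 0, 0, 0, 0, 0, 0], [0, 0, 0, 0, 0, 0, 0]]
  ]
}}

```text
t: 9.75
eef_pos: [0.4791, 0.029, 0.0165]
tcp_rot: [[-1.0, 0.027, 0.002], [0.027, 1.0, -0.0], [-0.002, -0.0, -1.0]]
force: [-0.7, -0.3, -1.2]
finger_gap: 0.196
gripper_force: 64.0
```

>>> {"method": "jog_arm", "body": {
  "increments": [
    [[-0.3, 0, 0, 0, 0, 0, 0], [-0.3, 0, 0, 0, 0, 0, 0], [-0.3, 0, 0, 0, 0, 0, 0], [0, 0, 0, 0, 0, 0, 0]]
  ]
}}

```text
t: 10.25
eef_pos: [0.4881, 0.0288, 0.0165]
tcp_rot: [[-1.0, 0.027, 0.002], [0.027, 1.0, -0.0], [-0.002, -0.0, -1.0]]
force: [0.6, -0.2, -0.8]
finger_gap: 0.197
gripper_force: 64.0
```

>>> {"method": "jog_arm", "body": {
  "increments": [
    [[-0.3, 0, 0, 0, 0, 0, 0], [-0.3, 0, 0, 0, 0, 0, 0], [0, 0, 0, 0, 0, 0, 0]]
  ]
}}

```text
t: 10.62
eef_pos: [0.4941, 0.0286, 0.0166]
tcp_rot: [[-1.0, 0.027, 0.002], [0.027, 1.0, -0.0], [-0.002, -0.0, -1.0]]
force: [0.6, 0.3, -1.7]
finger_gap: 0.202
gripper_force: 64.0
```

>>> {"method": "jog_arm", "body": {
  "increments": [
    [[-0.3, 0, 0, 0, 0, 0, 0], [-0.3, 0, 0, 0, 0, 0, 0], [0, 0, 0, 0, 0, 0, 0]]
  ]
}}

```text
t: 11.0
eef_pos: [0.4947, 0.029, 0.0157]
tcp_rot: [[-1.0, 0.027, -0.01], [0.027, 1.0, 0.001], [0.01, 0.001, -1.0]]
force: [-19.8, -2.2, 7.3]
finger_gap: 0.199
gripper_force: 65.3
```

Run:
```python
from h import *
s=robot.state();print(s['force'],s['eef_pos'])
im=robot.snapshot('scene');cv2.imwrite('pics/s4.png',im)
cv2.imwrite('pics/z4.png',cv2.resize(im[180:300,290:450],None,fx=4.5,fy=4.5,interpolation=cv2.INTER_CUBIC))
```

```text
[-19.78990114  -2.23863515   7.29886701] [0.49470941 0.02904986 0.01568075]
```

View pics/z4.png

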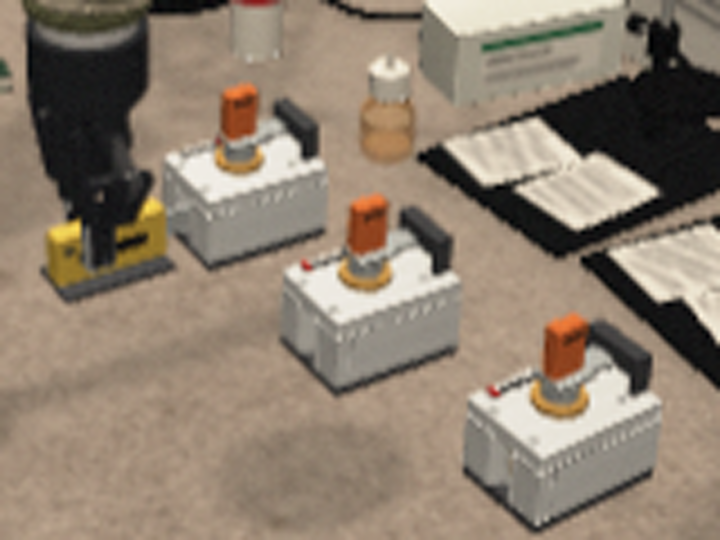

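The blade stopped hard at about 34 mm with the handle still clear of the block, so cell 1 is closed up. I'll back out gently and go to cell 2.

>>> {"method": "jog_arm", "body": {
  "increments": [
    [[0.6, 0, 0, 0, 0, 0, 0], [1, 0, 0, 0, 0, 0, 0], [1.5, 0, 0, 0, 0, 0, 0], [1.5, 0, 0, 0, 0, 0, 0], [2.2, 0, 0, 0, 0, 0, 0], [0, -3, 0, 0, 0, -1.5, 0], [0, -3, 0, 0, 0, 0, 0], [0, -3, 0, 0, 0, 0, 0], [0, -3, 0, 0, 0, 0, 0], [0, -3, 0, 0, 0, 0, 0], [0, 0, 0, 0, 0, 0, 0], [0, 0, 0, 0, 0, 0, 0]]
  ]
}}

```text
t: 12.55
eef_pos: [0.4306, -0.1192, 0.0164]
tcp_rot: [[-1.0, 0.001, 0.002], [0.001, 1.0, 0.0], [-0.002, 0.0, -1.0]]
force: [0.3, 0.5, -0.9]
finger_gap: 0.197
gripper_force: 63.9
```

Run:
```python
from h import *
im=robot.snapshot('top'); 
for bl in blobs(mask(im,'red'),2): 
    if 300<bl[1][0]<440 and 170<bl[1][1]<230: print(bl[:2],ray('top',[bl[1]],.057).round(4))
```

>>> {"method": "jog_arm", "body": {
  "increments": [
    [[-1, -0.1, 0, 0, 0, 0, 0], [-1, 0, 0, 0, 0, 0, 0], [-0.5, 0, 0, 0, 0, 0, 0], [-0.5, 0, 0, 0, 0, 0, 0], [-0.3, 0, 0, 0, 0, 0, 0], [-0.3, 0, 0, 0, 0, 0, 0], [-0.3, 0, 0, 0, 0, 0, 0], [0, 0, 0, 0, 0, 0, 0]]
  ]
}}

```text
t: 13.6
eef_pos: [0.4701, -0.1208, 0.0165]
tcp_rot: [[-1.0, 0.001, 0.002], [0.001, 1.0, -0.0], [-0.002, -0.0, -1.0]]
force: [-0.2, -1.3, -1.2]
finger_gap: 0.201
gripper_force: 64.0
```

>>> {"method": "jog_arm", "body": {
  "increments": [
    [[-0.3, 0, 0, 0, 0, 0, 0], [-0.3, 0, 0, 0, 0, 0, 0], [0, 0, 0, 0, 0, 0, 0]]
  ]
}}

```text
t: 13.98
eef_pos: [0.4763, -0.1208, 0.0165]
tcp_rot: [[-1.0, 0.0, 0.002], [0.0, 1.0, -0.0], [-0.002, -0.0, -1.0]]
force: [0.3, -1.1, -2.0]
finger_gap: 0.198
gripper_force: 64.0
```

>>> {"method": "jog_arm", "body": {
  "increments": [
    [[-0.2, 0, 0, 0, 0, 0, 0], [-0.2, 0, 0, 0, 0, 0, 0], [0, 0, 0, 0, 0, 0, 0]]
  ]
}}

```text
t: 14.35
eef_pos: [0.4802, -0.1208, 0.0166]
tcp_rot: [[-1.0, 0.0, 0.002], [0.0, 1.0, -0.0], [-0.002, -0.0, -1.0]]
force: [-0.7, -1.1, -1.0]
finger_gap: 0.201
gripper_force: 64.1
```

>>> {"method": "jog_arm", "body": {
  "increments": [
    [[-0.2, 0, 0, 0, 0, 0, 0], [-0.2, 0, 0, 0, 0, 0, 0], [0, 0, 0, 0, 0, 0, 0]]
  ]
}}

```text
t: 14.72
eef_pos: [0.4842, -0.1208, 0.0165]
tcp_rot: [[-1.0, 0.0, 0.002], [0.0, 1.0, -0.0], [-0.002, -0.0, -1.0]]
force: [-0.5, -2.1, -2.3]
finger_gap: 0.195
gripper_force: 64.1
```

>>> {"method": "jog_arm", "body": {
  "increments": [
    [[-0.2, -0.1, 0, 0, 0, 0, 0], [-0.2, 0, 0, 0, 0, 0, 0], [0, 0, 0, 0, 0, 0, 0]]
  ]
}}

```text
t: 15.1
eef_pos: [0.4882, -0.1216, 0.0165]
tcp_rot: [[-1.0, 0.0, 0.002], [0.0, 1.0, -0.0], [-0.002, -0.0, -1.0]]
force: [-0.8, -0.5, -1.0]
finger_gap: 0.201
gripper_force: 64.0
```

>>> {"method": "jog_arm", "body": {
  "increments": [
    [[-0.2, 0, 0, 0, 0, 0, 0], [-0.2, 0, 0, 0, 0, 0, 0], [0, 0, 0, 0, 0, 0, 0]]
  ]
}}

```text
t: 15.48
eef_pos: [0.4921, -0.1218, 0.0166]
tcp_rot: [[-1.0, 0.0, 0.002], [0.0, 1.0, -0.0], [-0.002, -0.0, -1.0]]
force: [0.0, 0.0, -1.0]
finger_gap: 0.195
gripper_force: 64.0
```

>>> {"method": "jog_arm", "body": {
  "increments": [
    [[-0.2, 0, 0, 0, 0, 0, 0], [-0.2, 0, 0, 0, 0, 0, 0], [0, 0, 0, 0, 0, 0, 0]]
  ]
}}

```text
t: 15.85
eef_pos: [0.4961, -0.1218, 0.0165]
tcp_rot: [[-1.0, 0.0, 0.002], [0.0, 1.0, -0.0], [-0.002, -0.0, -1.0]]
force: [0.3, 0.9, -1.8]
finger_gap: 0.199
gripper_force: 64.0
```

>>> {"method": "jog_arm", "body": {
  "increments": [
    [[-0.2, 0, 0, 0, 0, 0, 0], [-0.2, 0, 0, 0, 0, 0, 0], [0, 0, 0, 0, 0, 0, 0]]
  ]
}}

```text
t: 16.23
eef_pos: [0.5001, -0.1218, 0.0166]
tcp_rot: [[-1.0, 0.0, 0.002], [0.0, 1.0, -0.0], [-0.002, -0.0, -1.0]]
force: [0.8, 0.2, -1.2]
finger_gap: 0.199
gripper_force: 64.0
```

Past 42 mm with no resistance, so this one looks clear. Continue home.

>>> {"method": "jog_arm", "body": {
  "increments": [
    [[-0.3, 0, 0, 0, 0, 0, 0], [-0.2, 0, 0, 0, 0, 0, 0], [-0.2, 0, 0, 0, 0, 0, 0], [-0.1, 0, 0, 0, 0, 0, 0], [0, 0, 0, 0, 0, 0, 0]]
  ]
}}

```text
t: 16.85
eef_pos: [0.508, -0.1217, 0.0166]
tcp_rot: [[-1.0, 0.0, 0.002], [0.0, 1.0, -0.0], [-0.002, -0.0, -1.0]]
force: [-0.1, -0.3, -2.0]
finger_gap: 0.197
gripper_force: 64.1
```

>>> {"method": "jog_arm", "body": {
  "increments": [
    [[-0.1, 0, 0, 0, 0, 0, 0], [-0.1, 0, 0, 0, 0, 0, 0], [0, 0, 0, 0, 0, 0, 0]]
  ]
}}

```text
t: 17.23
eef_pos: [0.5095, -0.1217, 0.0165]
tcp_rot: [[-1.0, 0.0, 0.001], [0.0, 1.0, 0.0], [-0.001, 0.0, -1.0]]
force: [-3.0, -1.4, 0.8]
finger_gap: 0.2
gripper_force: 64.2
```

>>> {"method": "jog_arm", "body": {
  "increments": [
    [[-0.1, 0, 0, 0, 0, 0, 0], [-0.1, 0, 0, 0, 0, 0, 0], [0, 0, 0, 0, 0, 0, 0]]
  ]
}}

```text
t: 17.6
eef_pos: [0.5097, -0.1216, 0.0165]
tcp_rot: [[-1.0, 0.0, -0.003], [0.0, 1.0, 0.001], [0.003, 0.001, -1.0]]
force: [-13.3, -3.4, 6.1]
finger_gap: 0.2
gripper_force: 65.1
```

Cell 2 is fully home: contact at TCP x=0.5097, consistent with 54 mm. I'll retract, and refine cell 3's yaw from the stored picture.

>>> {"method": "jog_arm", "body": {
  "increments": [
    [[0.6, 0, 0, 0, 0, 0, 0], [1, 0, 0, 0, 0, 0, 0], [1.5, 0, 0, 0, 0, 0, 0], [1.5, 0, 0, 0, 0, 0, 0], [2, 0, 0, 0, 0, 0, 0], [1.4, 0, 0, 0, 0, 0, 0], [0, 0, 0, 0, 0, 0, 0]]
  ]
}}

```text
t: 18.48
eef_pos: [0.4314, -0.1217, 0.0166]
tcp_rot: [[-1.0, 0.001, 0.002], [0.001, 1.0, 0.0], [-0.002, 0.0, -1.0]]
force: [0.4, 0.4, -0.8]
finger_gap: 0.199
gripper_force: 64.0
```

Run:
```python
from h import *;import pickle
i=pickle.load(open('i2.pkl','rb'))
im=cv2.GaussianBlur(cv2.cvtColor(cv2.imread('pics/w2.png'),cv2.COLOR_BGR2GRAY).astype(float),(0,0),1)
def sub(p):  # subpixel gradient peak
    g=np.gradient(p); k=np.argmax(abs(g)); 
    if 0<k<len(g)-1:
        a,b,c=abs(g[k-1:k+2]); return k+.5*(a-c)/(a-2*b+c)
    return k
fr=[]
for u in range(202,239): 
    v0=246.8-2.3*(u-199)/41; a=int(v0)-2; fr.append((u,a+sub(im[a:a+6,u])))
W=ray('wrist',fr,.056,i); f=np.polyfit(W[:,1],W[:,0],1); r=W[:,0]-np.polyval(f,W[:,1]); ok=abs(r)<2*r.std(); f=np.polyfit(W[ok,1],W[ok,0],1);print('front yaw',-np.degrees(np.arctan(f[0])),r.std())
for (a,b,c,d) in((199.3,247,213.5,275),(240,245,251.5,278)):
    S=[]
    for v in range(int(b)+3,int(d)-3):
        u0=a+(c-a)*(v-b)/(d-b); k=int(u0)-4; S.append((k+sub(im[v,k:k+9]),v))
    W=ray('wrist',S,.056,i); f=np.polyfit(W[:,0],W[:,1],1);r=W[:,1]-np.polyval(f,W[:,0]); print('side',np.degrees(np.arctan(f[0])),r.std(),np.polyval(f,.586))
# slot darkness + red mark
S=[]
for v in range(255,269):
    u0=195+(252+(295-252)*(v-(210+42))/(18))/6; k=int(u0)-3; w=im[v,k:k+8]; w=w.max()-w; w=w**3; S.append((k+(w*np.arange(8)).sum()/w.sum(),v))
W=ray('wrist',S,.056,i); f=np.polyfit(W[:,0],W[:,1],1);r=W[:,1]-np.polyval(f,W[:,0]); print('slot',np.degrees(np.arctan(f[0])),r.std())
```

```text
front yaw 2.7234441927613937 0.00022211731486411034
side 2.779110763158187 0.0001136009961984665 -0.3109276152614049
side 6.231567320852979 0.003486193742201692 -0.2539003550938106
slot 2.823715195739834 4.0435465916798816e-05
```

>>> {"method": "jog_arm", "body": {
  "increments": [
    [[-0.3, -3.3, 0, 0, 0, 0, 0], [-0.3, -3.3, 0, 0, 0, 0, 0], [-0.3, -3.3, 0, 0, 0, 0, 0], [-0.3, -3.3, 0, 0, 0, 0, 0], [-0.2, -3.2, 0, 0, 0, 0, 0], [0, 0, 0, 0, 0, -2.8, 0], [0, 0, 0, 0, 0, 0, 0], [0, 0, 0, 0, 0, 0, 0]]
  ]
}}

```text
t: 19.48
eef_pos: [0.4461, -0.2855, 0.0165]
tcp_rot: [[-0.999, -0.048, 0.002], [-0.048, 0.999, -0.0], [-0.002, -0.0, -1.0]]
force: [0.8, 0.1, -0.6]
finger_gap: 0.2
gripper_force: 64.0
```

>>> {"method": "jog_arm", "body": {
  "increments": [
    [[-1, 0, 0, 0, 0, 0, 0], [-1, 0, 0, 0, 0, 0, 0], [-0.7, 0, 0, 0, 0, 0, 0], [-0.5, 0, 0, 0, 0, 0, 0], [-0.5, 0, 0, 0, 0, 0, 0], [-0.5, 0, 0, 0, 0, 0, 0], [-0.4, 0, 0, 0, 0, 0, 0], [-0.3, 0, 0, 0, 0, 0, 0], [0, 0, 0, 0, 0, 0, 0]]
  ]
}}

```text
t: 20.6
eef_pos: [0.4949, -0.2833, 0.0165]
tcp_rot: [[-0.999, -0.048, 0.002], [-0.048, 0.999, -0.0], [-0.002, -0.0, -1.0]]
force: [0.2, 0.0, -0.8]
finger_gap: 0.197
gripper_force: 64.0
```

>>> {"method": "jog_arm", "body": {
  "increments": [
    [[-0.2, 0, 0, 0, 0, 0, 0], [-0.2, 0, 0, 0, 0, 0, 0], [0, 0, 0, 0, 0, 0, 0]]
  ]
}}

```text
t: 20.98
eef_pos: [0.4989, -0.2831, 0.0166]
tcp_rot: [[-0.999, -0.048, 0.002], [-0.048, 0.999, -0.0], [-0.002, -0.0, -1.0]]
force: [0.6, 0.5, -0.6]
finger_gap: 0.198
gripper_force: 64.0
```

>>> {"method": "jog_arm", "body": {
  "increments": [
    [[-0.2, 0, 0, 0, 0, 0, 0], [-0.2, 0, 0, 0, 0, 0, 0], [0, 0, 0, 0, 0, 0, 0]]
  ]
}}

```text
t: 21.35
eef_pos: [0.503, -0.283, 0.0166]
tcp_rot: [[-0.999, -0.048, 0.002], [-0.048, 0.999, -0.0], [-0.002, -0.0, -1.0]]
force: [-0.3, 0.5, -1.2]
finger_gap: 0.196
gripper_force: 64.0
```

Depth about 20 mm. Continue in 3–4 mm checks.

>>> {"method": "jog_arm", "body": {
  "increments": [
    [[-0.2, 0, 0, 0, 0, 0, 0], [-0.2, 0, 0, 0, 0, 0, 0], [0, 0, 0, 0, 0, 0, 0]]
  ]
}}

```text
t: 21.72
eef_pos: [0.507, -0.2828, 0.0166]
tcp_rot: [[-0.999, -0.048, 0.002], [-0.048, 0.999, -0.0], [-0.002, -0.0, -1.0]]
force: [-0.2, 0.2, -0.8]
finger_gap: 0.195
gripper_force: 64.0
```

>>> {"method": "jog_arm", "body": {
  "increments": [
    [[-0.2, 0, 0, 0, 0, 0, 0], [-0.1, 0, 0, 0, 0, 0, 0], [0, 0, 0, 0, 0, 0, 0]]
  ]
}}

```text
t: 22.1
eef_pos: [0.5099, -0.2826, 0.0166]
tcp_rot: [[-0.999, -0.048, 0.002], [-0.048, 0.999, -0.0], [-0.002, -0.0, -1.0]]
force: [-0.6, 0.7, -1.0]
finger_gap: 0.197
gripper_force: 64.0
```

>>> {"method": "jog_arm", "body": {
  "increments": [
    [[-0.2, 0, 0, 0, 0, 0, 0], [-0.1, 0, 0, 0, 0, 0, 0], [0, 0, 0, 0, 0, 0, 0]]
  ]
}}

```text
t: 22.48
eef_pos: [0.5129, -0.2825, 0.0166]
tcp_rot: [[-0.999, -0.048, 0.002], [-0.048, 0.999, -0.0], [-0.002, -0.0, -1.0]]
force: [-0.3, 0.2, -1.1]
finger_gap: 0.195
gripper_force: 64.0
```

>>> {"method": "jog_arm", "body": {
  "increments": [
    [[-0.2, 0, 0, 0, 0, 0, 0], [-0.1, 0, 0, 0, 0, 0, 0], [0, 0, 0, 0, 0, 0, 0]]
  ]
}}

```text
t: 22.85
eef_pos: [0.5158, -0.2823, 0.0166]
tcp_rot: [[-0.999, -0.048, 0.002], [-0.048, 0.999, -0.0], [-0.002, -0.0, -1.0]]
force: [0.8, -0.6, -1.3]
finger_gap: 0.195
gripper_force: 64.0
```

>>> {"method": "jog_arm", "body": {
  "increments": [
    [[-0.2, 0, 0, 0, 0, 0, 0], [-0.1, 0, 0, 0, 0, 0, 0], [0, 0, 0, 0, 0, 0, 0]]
  ]
}}

```text
t: 23.22
eef_pos: [0.5189, -0.2822, 0.0166]
tcp_rot: [[-0.999, -0.048, 0.002], [-0.048, 0.999, -0.0], [-0.002, -0.0, -1.0]]
force: [0.8, 0.9, -0.9]
finger_gap: 0.197
gripper_force: 64.0
```

>>> {"method": "jog_arm", "body": {
  "increments": [
    [[-0.2, 0, 0, 0, 0, 0, 0], [-0.1, 0, 0, 0, 0, 0, 0], [0, 0, 0, 0, 0, 0, 0]]
  ]
}}

```text
t: 23.6
eef_pos: [0.5219, -0.2821, 0.0166]
tcp_rot: [[-0.999, -0.048, 0.002], [-0.048, 0.999, -0.0], [-0.002, -0.0, -1.0]]
force: [-0.8, -0.1, -1.8]
finger_gap: 0.196
gripper_force: 64.0
```

>>> {"method": "jog_arm", "body": {
  "increments": [
    [[-0.2, 0, 0, 0, 0, 0, 0], [-0.2, 0, 0, 0, 0, 0, 0], [-0.2, 0, 0, 0, 0, 0, 0], [0, 0, 0, 0, 0, 0, 0]]
  ]
}}

```text
t: 24.1
eef_pos: [0.528, -0.2817, 0.0166]
tcp_rot: [[-0.999, -0.049, 0.002], [-0.049, 0.999, -0.0], [-0.002, -0.0, -1.0]]
force: [0.3, 0.1, -0.7]
finger_gap: 0.2
gripper_force: 64.0
```

>>> {"method": "jog_arm", "body": {
  "increments": [
    [[-0.2, 0, 0, 0, 0, 0, 0], [-0.2, 0, 0, 0, 0, 0, 0], [0, 0, 0, 0, 0, 0, 0]]
  ]
}}

```text
t: 24.48
eef_pos: [0.5319, -0.2815, 0.0166]
tcp_rot: [[-0.999, -0.049, 0.002], [-0.049, 0.999, -0.0], [-0.002, -0.0, -1.0]]
force: [0.2, -0.2, -1.3]
finger_gap: 0.195
gripper_force: 64.0
```

>>> {"method": "jog_arm", "body": {
  "increments": [
    [[-0.1, 0, 0, 0, 0, 0, 0], [-0.1, 0, 0, 0, 0, 0, 0], [0, 0, 0, 0, 0, 0, 0]]
  ]
}}

```text
t: 24.85
eef_pos: [0.5338, -0.2815, 0.0167]
tcp_rot: [[-0.999, -0.048, 0.002], [-0.048, 0.999, -0.0], [-0.002, -0.0, -1.0]]
force: [0.7, -0.5, -1.6]
finger_gap: 0.2
gripper_force: 64.0
```

>>> {"method": "jog_arm", "body": {
  "increments": [
    [[-0.1, 0, 0, 0, 0, 0, 0], [-0.1, 0, 0, 0, 0, 0, 0], [0, 0, 0, 0, 0, 0, 0]]
  ]
}}

```text
t: 25.22
eef_pos: [0.5356, -0.2815, 0.0166]
tcp_rot: [[-0.999, -0.048, 0.001], [-0.048, 0.999, -0.0], [-0.001, -0.0, -1.0]]
force: [-2.0, -0.5, -0.9]
finger_gap: 0.196
gripper_force: 64.1
```

>>> {"method": "jog_arm", "body": {
  "increments": [
    [[-0.1, 0, 0, 0, 0, 0, 0], [-0.1, 0, 0, 0, 0, 0, 0], [0, 0, 0, 0, 0, 0, 0]]
  ]
}}

```text
t: 25.6
eef_pos: [0.5358, -0.2815, 0.0166]
tcp_rot: [[-0.999, -0.049, -0.003], [-0.049, 0.999, 0.0], [0.003, 0.001, -1.0]]
force: [-12.6, -2.3, 4.2]
finger_gap: 0.201
gripper_force: 64.8
```

Cell 3 is also clear, with contact at 54 mm. I'll retract and return the gauge to the notebook.

>>> {"method": "jog_arm", "body": {
  "increments": [
    [[0.6, 0, 0, 0, 0, 0, 0], [1.4, 0, 0, 0, 0, 0, 0], [2, 0, 0, 0, 0, 0, 0], [2, 0, 0, 0, 0, 0, 0], [2, 0, 0, 0, 0, 0, 0], [2, 0, 0, 0, 0, 0, 0], [0, 0, -2, 0, 0, 0, 0], [0, 0, -4, 0, 0, 0, 0], [0, 0, -4, 0, 0, 0, 0], [0, 0, 0, 0, 0, 4.1, 0], [0, 4, 0, 0, 0, 0, 0], [0, 4, 0, 0, 0, 0, 0], [0, 4, 0, 0, 0, 0, 0], [0, 4, 0, 0, 0, 0, 0], [0, 4, 0, 0, 0, 0, 0], [0, 4, 0, 0, 0, 0, 0], [0, 4, 0, 0, 0, 0, 0], [0, 4, 0, 0, 0, 0, 0], [0, 4, 0, 0, 0, 0, 0], [0, 4, 0, 0, 0, 0, 0]]
  ]
}}

```text
t: 28.1
eef_pos: [0.4464, 0.1149, 0.1165]
tcp_rot: [[-1.0, 0.023, 0.002], [0.023, 1.0, 0.0], [-0.002, 0.0, -1.0]]
force: [0.3, -1.2, -1.2]
finger_gap: 0.202
gripper_force: 64.0
```

>>> {"method": "jog_arm", "body": {
  "increments": [
    [[0, 4, 0, 0, 0, 0, 0], [0, 4, 0, 0, 0, 0, 0], [0, 4, 0, 0, 0, 0, 0], [0, 4, 0, 0, 0, 0, 0], [0, 4, 0, 0, 0, 0, 0], [0, 4, 0, 0, 0, 0, 0], [0, 0, 0, 0, 0, 0, 0], [0, 0, 0, 0, 0, 0, 0]]
  ]
}}

```text
t: 29.1
eef_pos: [0.4521, 0.3531, 0.1162]
tcp_rot: [[-1.0, 0.023, 0.001], [0.023, 1.0, -0.0], [-0.001, -0.0, -1.0]]
force: [0.3, -0.3, -1.6]
finger_gap: 0.201
gripper_force: 64.0
```

>>> {"method": "jog_arm", "body": {
  "increments": [
    [[2, 0.4, 3, 0, 0, 0, 0], [0, 0, 3, 0, 0, 0, 0], [0, 0, 1.5, 0, 0, 0, 0], [0, 0, 0.7, 0, 0, 0, 0], [0, 0, 0.4, 0, 0, 0, 0], [0, 0, 0, 0, 0, 0, 0]]
  ]
}}

```text
t: 29.85
eef_pos: [0.433, 0.3582, 0.0308]
tcp_rot: [[-1.0, 0.023, 0.002], [0.023, 1.0, 0.0], [-0.002, 0.0, -1.0]]
force: [0.3, 0.0, -1.3]
finger_gap: 0.199
gripper_force: 64.1
```

>>> {"method": "jog_arm", "body": {
  "increments": [
    [[0, 0, 0.1, 0, 0, 0, 0], [0, 0, 0.1, 0, 0, 0, 0], [0, 0, 0, 0, 0, 0, 0]]
  ]
}}

```text
t: 30.22
eef_pos: [0.4328, 0.3583, 0.0285]
tcp_rot: [[-1.0, 0.023, 0.002], [0.023, 1.0, 0.0], [-0.002, 0.0, -1.0]]
force: [0.5, -0.2, -0.5]
finger_gap: 0.199
gripper_force: 64.1
```

>>> {"method": "jog_arm", "body": {
  "increments": [
    [[0, 0, 0.05, 0, 0, 0, 0], [0, 0, 0, 0, 0, 0, 0], [0, 0, 0, 0, 0, 0, 30], [0, 0, 0, 0, 0, 0, 60], [0, 0, 0, 0, 0, 0, 100], [0, 0, 0, 0, 0, 0, 100], [0, 0, -2, 0, 0, 0, 100], [0, 0, -3, 0, 0, 0, 100], [0, 0, -4, 0, 0, 0, 100], [0, 0, -4, 0, 0, 0, 100], [0, 0, -4, 0, 0, 0, 100], [0, 0, -4, 0, 0, 0, 100], [0, 0, 0, 0, 0, 0, 100]]
  ]
}}

```text
t: 31.85
eef_pos: [0.4332, 0.3587, 0.2409]
tcp_rot: [[-1.0, 0.023, 0.007], [0.023, 1.0, 0.003], [-0.007, 0.003, -1.0]]
force: [-0.5, -0.2, -1.3]
finger_gap: 1.001
gripper_force: 0.0
```

Run:
```python
from h import *
i=robot.camera_info('wrist');im=robot.snapshot('wrist');cv2.imwrite('pics/w5.png',im)
for bl in blobs(mask(im,'yellow'),50): print(bl,ray('wrist',[bl[1]],.055,i))
T=robot.snapshot('top');cv2.imwrite('pics/t5.png',T)
for n in('orange','red'):
  for bl in blobs(mask(T,n),2):
    u,v=bl[1]
    if 170<v<300 and 300<u<450: print(n,bl[:2],ray('top',[bl[1]],.105 if n=='orange' else .057).round(3))
```

```text
(np.int32(1122), array([319.6, 185.5]), ((320.0, 186.0), (70.0, 16.0), 90.0)) [[0.44170936 0.35832133 0.055     ]]
(np.int32(2106), array([600.2, 322.1]), ((600.5000610351562, 318.0000305175781), (61.51828384399414, 45.961936950683594), 45.0)) [[0.64287669 0.73983811 0.055     ]]
orange (np.int32(25), array([422.8, 193.7])) [[ 0.627 -0.273  0.105]]
orange (np.int32(17), array([325., 203.])) [[0.603 0.026 0.105]]
orange (np.int32(21), array([373.4, 202.8])) [[ 0.601 -0.121  0.105]]
```

View pics/w5.png

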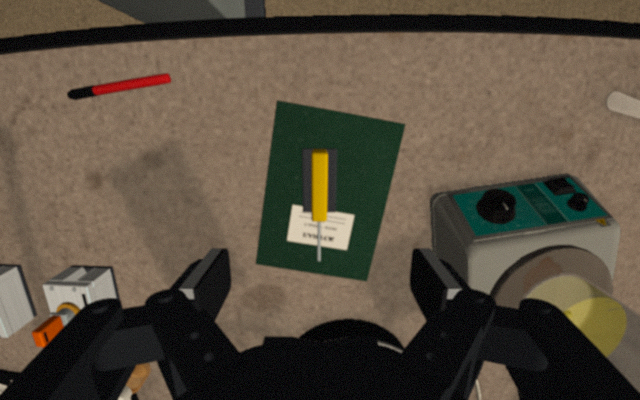

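The gauge stands on the notebook at about (0.442,0.358). Now to cell 2's fin.

>>> {"method": "jog_arm", "body": {
  "increments": [
    [[-1.3, -4, 0, 0, 0, -1.3, 100], [-1.3, -4, 0, 0, 0, 0, 100], [-1.4, -4, 0, 0, 0, 0, 100], [-1.4, -4, 0, 0, 0, 0, 100], [-1.4, -4, 0, 0, 0, 0, 100], [-1.4, -4, 0, 0, 0, 0, 100], [-1.4, -4, 0, 0, 0, 0, 100], [-1.4, -4, 0, 0, 0, 0, 100], [-1.4, -4, 0, 0, 0, 0, 100], [-1.4, -4, 0, 0, 0, 0, 100], [-1.4, -4, 0, 0, 0, 0, 100], [-1.4, -4, 0, 0, 0, 0, 100], [0, 0, 2, 0, 0, 0, 100], [0, 0, 2, 0, 0, 0, 100], [0, 0, 0, 0, 0, 0, 100], [0, 0, 0, 0, 0, 0, 100]]
  ]
}}

```text
t: 33.95
eef_pos: [0.5974, -0.1221, 0.1984]
tcp_rot: [[-1.0, 0.0, 0.002], [0.0, 1.0, -0.0], [-0.002, -0.0, -1.0]]
force: [-0.5, 0.5, -0.5]
finger_gap: 1.005
gripper_force: 0.0
```

Run:
```python
from h import *
i=robot.camera_info('wrist');im=robot.snapshot('wrist');cv2.imwrite('pics/w6.png',im)
for bl in blobs(mask(im,'orange'),20): print(bl,ray('wrist',[bl[1]],.111,i))
```

```text
(np.int32(346), array([318.5, 209.9]), ((318.5, 209.5), (25.0, 13.0), 90.0)) [[ 0.60173704 -0.12358511  0.111     ]]
(np.int32(301), array([501.7, 212.4]), ((501.6024475097656, 212.02194213867188), (12.22253131866455, 26.191139221191406), 12.094757080078125)) [[0.60421991 0.02478353 0.111     ]]
(np.int32(701), array([143.9, 235. ]), ((145.2155303955078, 235.33621215820312), (26.261289596557617, 36.89711380004883), 66.80140686035156)) [[ 0.62354008 -0.26815203  0.111     ]]
```

View pics/w6.png

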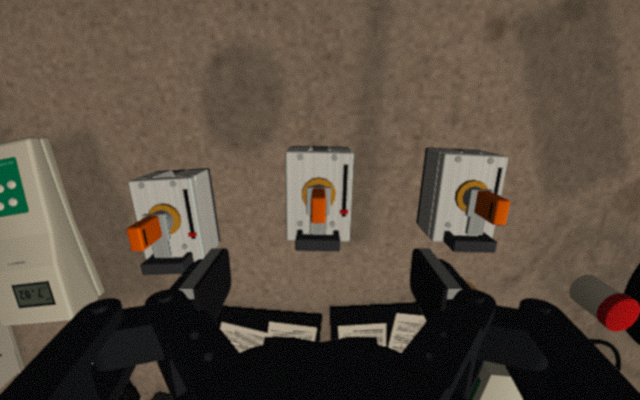

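Red marks sit at the slot ends for cells 2 and 3, which confirms both are clear. The middle fin is at (318,210). Descend and pinch.

>>> {"method": "jog_arm", "body": {
  "increments": [
    [[-0.3, -0.05, 4, 0, 0, 0, 100], [0, 0, 3, 0, 0, 0, 80], [0, 0, 2, 0, 0, 0, 60], [0, 0, 1.5, 0, 0, 0, 45], [0, 0, 0.9, 0, 0, 0, 35], [0, 0, 0, 0, 0, 0, 25], [0, 0, 0, 0, 0, 0, 0], [0, 0, 0, 0, 0, 0, 0], [0, 0, 0, 0, 0, 0, 0], [0, 0, 0, 0, 0, 0, 0]]
  ],
  "squeeze": 60
}}

```text
t: 35.25
eef_pos: [0.6009, -0.1235, 0.085]
tcp_rot: [[-1.0, 0.001, 0.003], [0.001, 1.0, -0.002], [-0.003, -0.002, -1.0]]
force: [-0.6, -5.4, 1.7]
finger_gap: 0.127
gripper_force: 59.9
```

>>> {"method": "jog_arm", "body": {
  "increments": [
    [[0, -0.12, 0.3, 0, 0, 0, 0], [0, 0, 0.4, 0, 0, 0, 0], [0, 0, 0.4, 0, 0, 0, 0], [0, 0, 0.2, 0, 0, 0, 0], [0, 0, 0.1, 0, 0, 0, 0], [0, 0, 0, 0, 0, 0, 0]]
  ]
}}

```text
t: 36.0
eef_pos: [0.601, -0.1237, 0.071]
tcp_rot: [[-1.0, 0.0, 0.003], [0.0, 1.0, -0.0], [-0.003, -0.0, -1.0]]
force: [-0.2, -0.2, 9.6]
finger_gap: 0.127
gripper_force: 60.9
```

Pressed, 9.6 N. Slide back.

>>> {"method": "jog_arm", "body": {
  "increments": [
    [[-0.3, 0, 0, 0, 0, 0, 0], [-0.4, 0, 0, 0, 0, 0, 0], [-0.4, 0, 0, 0, 0, 0, 0], [-0.2, 0, 0, 0, 0, 0, 0], [-0.15, 0, 0, 0, 0, 0, 0], [0, 0, 0, 0, 0, 0, 0]]
  ]
}}

```text
t: 36.75
eef_pos: [0.6149, -0.1238, 0.0709]
tcp_rot: [[-1.0, 0.0, 0.002], [0.0, 1.0, -0.0], [-0.002, -0.0, -1.0]]
force: [-4.0, -1.3, 8.7]
finger_gap: 0.128
gripper_force: 61.0
```

>>> {"method": "jog_arm", "body": {
  "increments": [
    [[0, 0, -0.2, 0, 0, 0, 0], [0, 0, -0.2, 0, 0, 0, 0], [0, 0, 0, 0, 0, 0, 0]]
  ]
}}

```text
t: 37.12
eef_pos: [0.6149, -0.1238, 0.0747]
tcp_rot: [[-1.0, 0.0, 0.002], [0.0, 1.0, -0.0], [-0.002, -0.0, -1.0]]
force: [-1.3, -1.6, 6.3]
finger_gap: 0.127
gripper_force: 60.6
```

>>> {"method": "jog_arm", "body": {
  "increments": [
    [[0, 0, 0, 0, 0, 0, 25], [0, 0, 0, 0, 0, 0, 45], [0, 0, 0, 0, 0, 0, 70], [0, 0, -1, 0, 0, 0, 100], [0, 0, -4, 0, 0, 0, 100], [0, 0, -4, 0, 0, 0, 100], [-0.3, -4, -3, 0, 0, 0, 100], [-0.3, -4, 0, 0, 0, 0, 100], [-0.3, -4, 0, 0, 0, 0, 100], [-0.3, -3.5, 0, 0, 0, -2.8, 100], [0, 0, 0, 0, 0, 0, 100], [0, 0, 0, 0, 0, 0, 100]]
  ]
}}

```text
t: 38.62
eef_pos: [0.6267, -0.2782, 0.1946]
tcp_rot: [[-0.999, -0.048, 0.002], [-0.048, 0.999, 0.0], [-0.002, 0.0, -1.0]]
force: [-0.2, -0.2, 0.9]
finger_gap: 1.001
gripper_force: 0.0
```

Run:
```python
from h import *
s=robot.state();print(s['eef_pos'])
i=robot.camera_info('wrist');im=robot.snapshot('wrist');cv2.imwrite('pics/w7.png',im)
for bl in blobs(mask(im,'orange'),20): print(bl,ray('wrist',[bl[1]],.111,i))
print(proj('wrist',[[.627,-.2785,.111]],i))
```

```text
[ 0.62670536 -0.2781726   0.19463435]
(np.int32(294), array([508.3, 198.6]), ((508.3904113769531, 198.47470092773438), (11.917553901672363, 25.783891677856445), 12.994616508483887)) [[ 0.61371435 -0.1305768   0.111     ]]
(np.int32(337), array([321.7, 206.9]), ((321.5, 206.5), (25.0, 13.0), 90.0)) [[ 0.62737339 -0.27711541  0.111     ]]
[[319.93822735 206.35891955]]
```

View pics/w7.png

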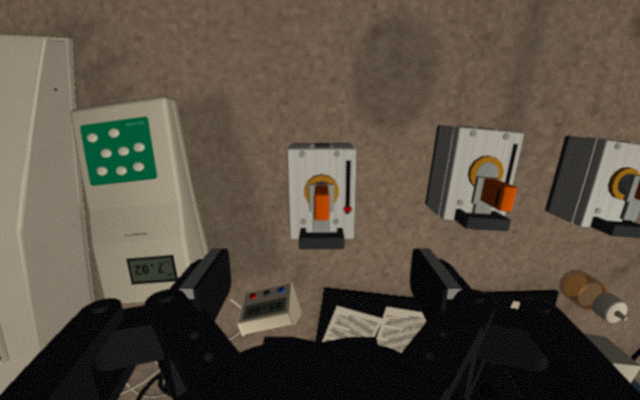

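Cell 2's keeper is now under the bridge. Cell 3's fin is at (322,207), centred between the fingers. Descend and pinch.

>>> {"method": "jog_arm", "body": {
  "increments": [
    [[-0.1, 0.05, 4, 0, 0, 0, 100], [0, 0, 3, 0, 0, 0, 80], [0, 0, 2, 0, 0, 0, 60], [0, 0, 1.5, 0, 0, 0, 45], [0, 0, 0.5, 0, 0, 0, 35], [0, 0, 0, 0, 0, 0, 25], [0, 0, 0, 0, 0, 0, 0], [0, 0, 0, 0, 0, 0, 0], [0, 0, 0, 0, 0, 0, 0], [0, 0, 0, 0, 0, 0, 0]]
  ],
  "squeeze": 60
}}

```text
t: 39.92
eef_pos: [0.6282, -0.2777, 0.085]
tcp_rot: [[-0.999, -0.049, 0.003], [-0.049, 0.999, 0.001], [-0.003, 0.0, -1.0]]
force: [0.7, 5.8, 3.1]
finger_gap: 0.13
gripper_force: 60.1
```

>>> {"method": "jog_arm", "body": {
  "increments": [
    [[0, 0, 0.3, 0, 0, 0, 0], [0, 0, 0.4, 0, 0, 0, 0], [0, 0, 0.4, 0, 0, 0, 0], [0, 0, 0.2, 0, 0, 0, 0], [0, 0, 0.1, 0, 0, 0, 0], [0, 0, 0, 0, 0, 0, 0]]
  ]
}}

```text
t: 40.67
eef_pos: [0.6283, -0.2777, 0.0717]
tcp_rot: [[-0.999, -0.049, 0.003], [-0.049, 0.999, 0.0], [-0.003, 0.0, -1.0]]
force: [-1.2, 6.4, 7.6]
finger_gap: 0.122
gripper_force: 60.8
```

>>> {"method": "jog_arm", "body": {
  "increments": [
    [[0, 0.1, 0.1, 0, 0, 0, 0], [-0.3, 0, 0, 0, 0, 0, 0], [-0.4, 0, 0, 0, 0, 0, 0], [-0.4, 0, 0, 0, 0, 0, 0], [-0.2, 0, 0, 0, 0, 0, 0], [-0.15, 0, 0, 0, 0, 0, 0], [0, 0, 0, 0, 0, 0, 0]]
  ]
}}

```text
t: 41.55
eef_pos: [0.6424, -0.2769, 0.0713]
tcp_rot: [[-0.999, -0.048, 0.003], [-0.048, 0.999, -0.001], [-0.002, -0.001, -1.0]]
force: [-4.9, 3.0, 10.5]
finger_gap: 0.131
gripper_force: 61.3
```

Slid fully back. Ease up, release and rise, then check from the side.

>>> {"method": "jog_arm", "body": {
  "increments": [
    [[0, 0, -0.2, 0, 0, 0, 0], [0, 0, -0.2, 0, 0, 0, 0], [0, 0, 0, 0, 0, 0, 0], [0, 0, 0, 0, 0, 0, 25], [0, 0, 0, 0, 0, 0, 45], [0, 0, 0, 0, 0, 0, 70], [0, 0, -1, 0, 0, 0, 100], [0, 0, -4, 0, 0, 0, 100], [0, 0, -4, 0, 0, 0, 100], [0, 0, -3, 0, 0, 0, 100], [4, 0, 0, 0, 0, 0, 100], [4, 0, 0, 0, 0, 0, 100], [4, 0, 0, 0, 0, 0, 100], [4, 0, 0, 0, 0, 0, 100], [4, 0, 0, 0, 0, 0, 100], [4, 0, 0, 0, 0, 0, 100], [0, 0, 0, 0, 0, 0, 100]]
  ]
}}

```text
t: 43.68
eef_pos: [0.4009, -0.2884, 0.1939]
tcp_rot: [[-0.999, -0.046, 0.002], [-0.046, 0.999, -0.001], [-0.002, -0.001, -1.0]]
force: [0.4, 0.2, 0.9]
finger_gap: 0.998
gripper_force: 0.0
```

Run:
```python
from h import *
im=robot.snapshot('scene');T=robot.snapshot('top');print(robot.state()['eef_pos'])
for bl in blobs(mask(T,'yellow'),20):
    if bl[1][0]<300: print(bl,ray('top',[bl[1]],.055))
a=cv2.resize(im[190:300,310:450],None,fx=3.4,fy=3.4,interpolation=cv2.INTER_CUBIC)
b=cv2.resize(im[160:230,205:305],None,fx=3.2,fy=3.2,interpolation=cv2.INTER_CUBIC)
c=np.zeros((374,476+320,3),np.uint8);c[:,:476]=a;c[:224,476:]=b
cv2.imwrite('pics/z8.png',c)
```

```text
[ 0.4027535  -0.28859864  0.1936912 ]
(np.int32(154), array([270.7,   6.2]), ((269.93450927734375, 7.508729934692383), (16.71870994567871, 12.026897430419922), 82.40535736083984)) [[1.30109513 0.1979279  0.055     ]]
(np.int32(159), array([218.8, 257.7]), ((219.0, 258.0), (24.0, 6.0), 90.0)) [[0.44459525 0.35905095 0.055     ]]
```

View pics/z8.png

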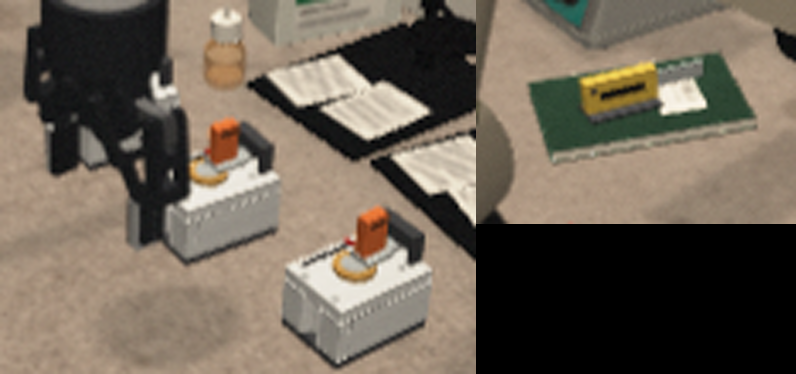

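Both fins are down and back under their bridges, and the gauge is upright on the notebook. Handing in.

```bash
python3 -c "
from cell import robot
print(robot.sign_off())"
```

```text
the job is handed in; nothing more can be done
None
```

Job handed in: there were three cells. I locked the middle and right-hand (−y) cells, which took the blade fully, left the left-hand (+y) cell unlocked because it stopped the blade at about 34 mm (I pressed to about 20 N before backing out), and stood the gauge upright on the notebook.

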